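Tip nuts from a chute through the half-press inlet of a hopper

ROBOT

A 6-joint arm with a two-finger parallel gripper is mounted at the origin on the work surface. World frame = base frame: x ahead of the robot, y to its left, z up, the work surface at z = 0. Lengths are in m, angles in rad, forces in N, time in s.
With the tool pointing down it reaches from about 0.35 to 0.975 m from the base axis. Payload 4.9 kg.
Tool frame: the origin (TCP) lies on the centre line of the jaws, within the pads' length; the fingertips stand 8 mm ahead of it and the grasp point (between the pads) lies 11 mm behind it; z points along the fingers, y is the direction in which the jaws open and shut (so a half turn about z gives the same grasp; the last joint's range is limited). The gripper opens to 85 mm and grips with 20 to 120 N. Pads are 22 mm wide; open, the fingers measure 114 mm over their backs; the gripper's body (76 mm by 85 mm) begins 54 mm behind the grasp point. The pads swing forward as they close: fully open they stand 13 mm farther back than shut.
Start: joints at [1.161, 0.053, 1.613, -0, 1.476, -0.119], TCP at [0.179, 0.599, 0.239] pointing down, gripper open.
Joint ranges: [-3.01, 3.01], [-1.01, 2.22], [0.06, 2.58], [-1.02, 4.17], [0.09, 2.62], [-3.14, 3.14]. Speed limits (rad/s): [2.57, 2.57, 3.14, 3.14, 3.14, 3.14].

INTERFACE

Orientations are given as a rotation vector (axis times angle).
In Python, from station import get_obs, get_image, calibration, finish_job gives the robot as it stands. The module is installed in compiled form; this text tells all that it offers.
- The arm moves only by the shell command python3 -m jog 'ROWS' [FORCE]. ROWS is JSON, a list of rows, each a list of 7 numbers: the shift along the tool's x, y, z in cm, then the turn, a rotation vector about the tool's x, y, z in rad, then the closure in counts, from 0 (fully open) to 255 (shut). In form: [[dx, dy, dz, ax, ay, az, jaw], ...]. A call has 1 to 8 rows; each row is the pose to reach, as a shift and turn from the pose measured when the call began, along the tool's axes at that moment; what a row does not reach only later rows make up. A row lasts 1/12 s, in which the tool goes at most 41.7 mm and 7.16 degrees, less where a joint would pass 70% of its speed; a pose out of reach is approached as far as the arm can. A call with a gripper value outside its range is refused whole. The fingers move at their own pace and stop on an object; FORCE is the grip in N (left out, the last holds). Time passes only in rows, so rows that repeat a pose let the fingers close. It gives the time, the measured TCP pose, the force and the opening at its end, in the units of the state.
- get_obs(): the state, without advancing time (a new reading comes with each control period).
- get_image(name): name is "scene" or "top"; returns the picture (480x640x3 uint8, red, green, blue); there is no depth.
- calibration(name): a dict with "vfov" (degrees; the focal length in pixels is half the picture's height over the tangent of half this angle, whatever the lens; pixels are square), "cx", "cy" (the principal point, pixels), "R" (3x3) and "t" (3): a world point X has camera coordinates R X + t. Camera axes: x right, y down, z forward; pixel columns grow to the right and rows downward; lengths in m; the calibration is good to about 2 mm. A picture is of the moment at which its call begins. calibration takes no time and is no camera call.
- finish_job(): hands the job in, once; it reports no verdict.
The state is a dict: "t": time; "q": joint angles; "dq": joint speeds; "effort": joint torques, N m; "tool_pos": TCP position; "tool_rot": TCP orientation; "contact_force": force on the tool from outside, world axes, zero at the start; "wrist_torque": the same for the moment, N m; "opening": finger opening in m.
Only numpy, scipy, OpenCV 4.12 (cv2) and the standard library are available. Lean on these libraries where they do the work, as an engineer would, in place of code of your own. Each camera call takes 0.05 s, during which the arm holds its last target. There are 200 camera calls.

TASK

Load the five steel nuts into the blue hopper with the chute: pick it up level by its red grips, rest its open end on the hopper's yellow sprung bar (set by hand to an unknown height, so feel for it), and keep leaning on the bar with a steady 6 N or so while you tip the chute until all the nuts have slid in; the inlet's shutter is open only half-way down the bar's travel, shut when it is let up or pushed hard. Then set the empty chute upright back on its black mat and let go; keep the hand off the nuts and the hopper and leave everything else on the bench where it is.

Things in the scene. Friction and masses are not known exactly. Their poses are not given: they have to be found in the camera images.
- hopper: Fixed blue sheet-metal hopper, 155 mm along its x (x = -95 to +60 mm), 110 mm along y, flat top at 115 mm, clear wall on its +x side; origin on the bench under it, z up. A chute comes in over the yellow bar from its +x side; nothing there stands higher than the pressed bar. Chute-to-hopper force must stay under 15 N.
- inlet (a point): Centre of the hopper's narrow inlet at flat-top height (x = 32 mm, z = 115 mm of the hopper): a well 45 mm in x by 46 mm in y, fenced at the back and both sides by a hood up to 190 mm (walls 4 to 5 mm), open to +x. Linked shutters 76 to 106 mm high close it; nuts pass only while the yellow bar is pushed 4 to 9 mm down (4.6 to 7.9 N). Nuts on shut shutters stay in the well until they open.
- bar_low (a point): Fixed point at x = 66 mm, y = 0, z = 143 mm of the hopper; axes as the hopper's. Over it is the yellow bar: round, 10 mm thick, 46 mm long along the hopper's y. Its height is set by hand: the top of the bar, when up, is 0 to 24 mm above this point and must be found by touch. It goes straight down 14 mm on a spring, 2 N to start, 6.5 N half-way (shutter open), 11 N at the bottom (shut again), then a hard stop.
- chute_grip (a point): Middle between the red grips of the loose aluminium chute, at half length, 28 mm above the underside of its feet; x runs from the open end (nose) to the closed end, z up. Grips: 40 mm long, 12 to 44 mm above the foot underside, 48 mm over their outer faces (grasp across y from above). Mass about 0.2 kg. It may pitch a few degrees in the fingers when its nose is loaded, so the nose is not known exactly while held.
- chute_nose (a point): Middle of the lower edge of the chute's open end, 100 mm from chute_grip along -x and 16 mm below it; axes as chute_grip. The chute is a straight channel 200 mm long, 36 mm wide (30 mm inside), floor 3 mm thick, wall tops 24 mm above this edge, far end closed. Feet 12 mm high, 12 mm long, at x = -50 and +70 mm from mid-length. Smooth: nuts start to slide at 12 to 20 degrees of tilt.
- mat: Fixed black rubber mat, 250 mm along x by 130 mm along y, 4 mm thick, on which the chute stands; origin at the centre of its underside on the bench.
- nut0_center (a point): Centre of steel hex nut 0: 19 mm across flats, 10 mm thick, 17 g, dark bore; at the start it lies flat in the chute at about x = -45 mm of the chute (nut0 is nearest the open end).
- nut1_center (a point): Centre of steel hex nut 1: 19 mm across flats, 10 mm thick, 17 g, dark bore; at the start it lies flat in the chute at about x = -19 mm of the chute (nut0 is nearest the open end).
- nut2_center (a point): Centre of steel hex nut 2: 19 mm across flats, 10 mm thick, 17 g, dark bore; at the start it lies flat in the chute at about x = 7 mm of the chute (nut0 is nearest the open end).
- nut3_center (a point): Centre of steel hex nut 3: 19 mm across flats, 10 mm thick, 17 g, dark bore; at the start it lies flat in the chute at about x = 33 mm of the chute (nut0 is nearest the open end).
- nut4_center (a point): Centre of steel hex nut 4: 19 mm across flats, 10 mm thick, 17 g, dark bore; at the start it lies flat in the chute at about x = 59 mm of the chute (nut0 is nearest the open end).
- bolt_jar: screw-top glass jar of hardware, 60 mm across, 95 mm tall, loose bystander; origin at the centre of its underside, z up
- wire_spool: spool of copper wire with dark wooden flanges, standing, 90 mm across, 60 mm tall, loose bystander; origin at the centre of its underside
- wrench: steel wrench, 170 mm long, lying flat along its x, loose bystander
- screwdriver: screwdriver, 200 mm long, lying along its x, loose bystander
- tape_roll: roll of yellow tape lying flat, 90 mm across, 25 mm tall, loose bystander; origin at the centre of its underside
- oil_can: can with a red label, 64 mm across, 120 mm tall, loose bystander; origin at the centre of its underside

How it is judged:
By the outcome, as a careful person would: the job done as asked, in the order asked, and still so for the second after the job is handed in, with the robot touching nothing.
It also fails if it takes over 64 s, if anything falls off the work surface, if the arm or the gripper's body presses on something with over 40 N, if the wrist force passes 120 N, or if a joint passes its speed limit or range.

## Working session

There is one attempt and no reset: what is moved stays moved. The work goes in short steps, Python scripts to look and compute and a shell command to move; the robot and the scene stay as the last step left them, time stands still between calls to the robot, and variables do not carry over. Pictures are saved under pics/ and viewed, about 8 in all and at most 12, crops included, and the job is handed in when it is done.

```bash
mkdir -p pics; python3 - <<'E'
from station import *
import cv2,json
for n in("scene","top"):
    cv2.imwrite(f"pics/{n}0.png",get_image(n)[:,:,::-1]); c=calibration(n); print(n,c)
print(get_obs())
E
```

```text
scene {'vfov': 54.08666368019366, 'cx': 318.5076528463867, 'cy': 242.90457732818908, 'R': array([[-0.31825218,  0.94795544, -0.0098    ],
       [ 0.68957726,  0.22438972, -0.68857277],
       [-0.65053728, -0.22589764, -0.72510103]]), 't': array([ 0.18497407, -0.27935452,  1.4865591 ])}
top {'vfov': 42.86705541415272, 'cx': 331.4575617588102, 'cy': 235.11848931699254, 'R': array([[ 0.00340216, -0.99982721,  0.01827484],
       [-0.9874568 , -0.00624371, -0.15776591],
       [ 0.15785275, -0.01750887, -0.98730742]]), 't': array([-0.04578529,  0.55123238,  1.80233974])}
{'t': 0.1, 'q': array([ 1.16099496e+00,  5.32936404e-02,  1.61418625e+00, -4.04141116e-05,
        1.47597913e+00, -1.19015843e-01]), 'dq': array([ 0.00157123, -0.00205297, -0.0028865 ,  0.00026352, -0.00166927,
        0.00140461]), 'effort': array([ 3.93420328e-05, -3.94901025e+01, -3.71364641e+01, -8.62948787e-05,
        3.95927054e-03,  1.40644948e-05]), 'tool_pos': array([0.17898673, 0.59824161, 0.23816654]), 'tool_rot': array([-4.55086041e-01, -3.10800137e+00,  2.84590212e-03]), 'contact_force': array([-0.22964145,  0.57217395, -0.35498077]), 'wrist_torque': array([0.06065647, 0.02188164, 0.00901718]), 'opening': 0.0855569998486903}
```

View pics/top0.png

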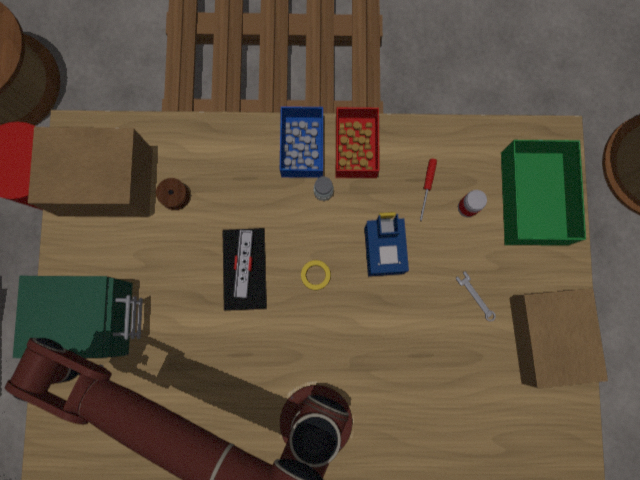

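View pics/scene0.png

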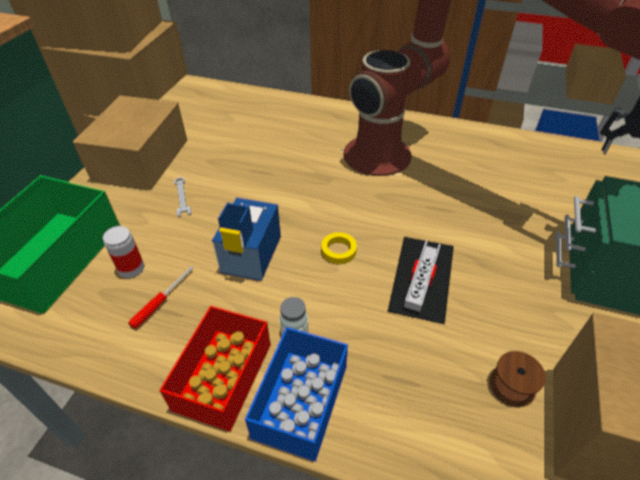

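```bash
python3 - <<'E'
import cv2,numpy as np
t=cv2.imread("pics/top0.png");s=cv2.imread("pics/scene0.png")
r=lambda i,x,y,w,h,k:cv2.resize(i[y:y+h,x:x+w],None,fx=k,fy=k,interpolation=cv2.INTER_CUBIC)
# top: chute (215,220) hopper(355,200) 
a=np.hstack([r(t,215,222,60,95,6),r(t,355,200,60,95,6)])
cv2.imwrite("pics/c1.png",a)
a=np.hstack([r(s,380,230,80,95,5),r(s,205,190,80,95,5)])
cv2.imwrite("pics/c2.png",a)
E
```

```text
(no output)
```

View pics/c1.png

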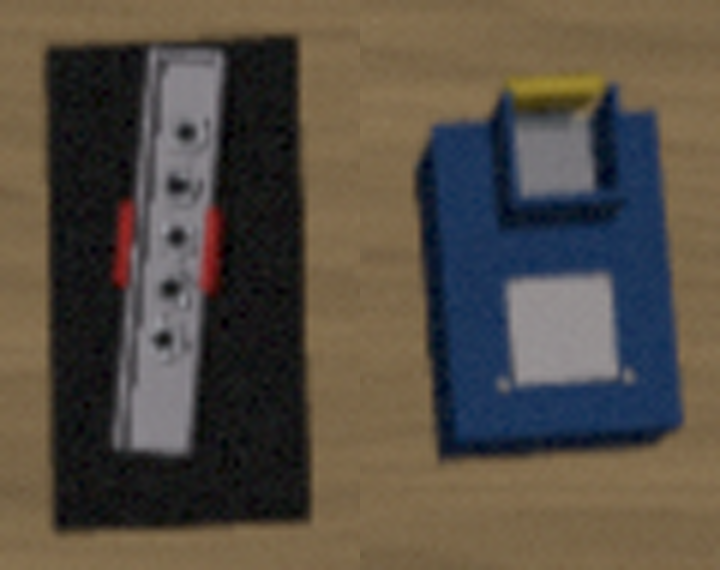

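View pics/c2.png

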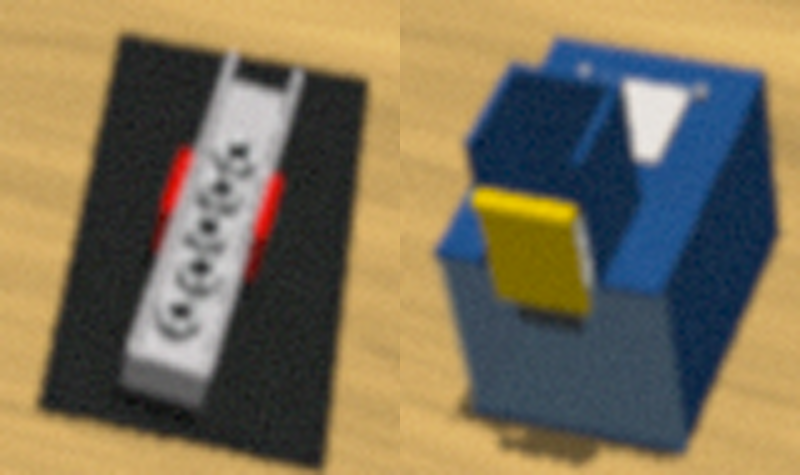

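```bash
cat >h.py <<'E'
import numpy as np
from station import *
from scipy.optimize import least_squares
from scipy.spatial.transform import Rotation as Ro
def proj(n,X):
    c=calibration(n); f=240/np.tan(np.radians(c['vfov']/2)); p=np.atleast_2d(X)@c['R'].T+c['t']
    return p[:,:2]/p[:,2:]*f+[c['cx'],c['cy']]
def place(p,L): # p=x,y,yaw ; L local pts
    L=np.atleast_2d(L);c,s=np.cos(p[2]),np.sin(p[2]);return np.c_[p[0]+c*L[:,0]-s*L[:,1],p[1]+s*L[:,0]+c*L[:,1],L[:,2]]
def fit(sets,p0):
    f=lambda p:np.concatenate([(proj(n,place(p,L))-u).ravel() for n,L,u in sets])
    r=least_squares(f,p0,loss='soft_l1');return r.x,np.sqrt(np.mean(f(r.x)**2)),f(r.x).reshape(-1,2)
def un(px,k,ox,oy): return (np.array(px)+.5)/k-.5+[ox,oy]
E
python3 - <<'E'
from h import *
np.set_printoptions(precision=4,suppress=True)
nut=[[x/1000,0,.029] for x in(59,33,7,-19,-45)]
Lt=nut+[[.1,.018,.04],[.1,-.018,.04],[-.1,.018,.04],[-.1,-.018,.04]]
T=un([(187,132),(180,186),(177,236),(171,289),(165,339),(150,47),(226,50),(113,450),(191,455)],6,215,222)
Ls=nut[::-1]+[[.1,-.018,.04],[.1,.018,.04]]
S=un([(240,152),(221,188),(207,228),(201,268),(180,316),(126,350),(210,375)],5,380,230)
A=('top',Lt,T);B=('scene',Ls,S)
for n,q in(('both',[A,B]),('top',[A]),('scene',[B])):
    x,e,r=fit(q,[.45,.25,0]);print('chute',n,x,e)
L=[[.06,.055,.115],[.06,-.055,.115],[-.095,-.055,.115],[-.095,.055,.115]]
A=('top',L,un([(433,122),(655,112),(682,425),(452,440)],6,295,200))
B=('scene',[L[3],L[0],L[1],L[2]],un([(770,73),(668,293),(440,253),(555,40)],5,125,190))
hd=('top',[[.005,.0275,.19],[.005,-.0275,.19]],un([(500,213),(615,203)],6,295,200))
for n,q in(('both',[A,B]),('top',[A]),('scene',[B]),('hood',[hd])):
    x,e,r=fit(q,[.5,-.1,0]);print('hopper',n,x,e);
    if n=='both':X=x;print(r)
# bar ends, triangulated: y+ end, y- end, top line
for s,t in(((578,210),(507,90)),((474,195),(605,85))):
    f=lambda p:np.r_[proj('scene',p)[0]-un(s,5,125,190),proj('top',p)[0]-un(t,6,295,200)]
    r=least_squares(f,[.5,-.1,.15]);c,s_=np.cos(X[2]),np.sin(X[2]);d=r.x-[X[0],X[1],0]
    print('bar',r.x,'local',c*d[0]+s_*d[1],-s_*d[0]+c*d[1],r.fun)
c=fit([A,B],[.5,-.1,0])
m=('top',[[.125,.065,.004],[.125,-.065,.004],[-.125,-.065,.004],[-.125,.065,.004]],un([(46,45),(298,38),(310,522),(54,530)],6,215,222))
print('mat',fit([m],[.45,.25,0]))
E
```

```text
chute both [ 0.466   0.2213 -0.0611] 0.4974634423630094
chute top [ 0.466   0.2213 -0.0643] 0.39077791271095136
chute scene [ 0.4659  0.221  -0.055 ] 0.5986706916859744
hopper both [ 0.529  -0.2014  0.0764] 0.5111986361754431
[[-0.9415  0.3449]
 [-0.4744 -0.5655]
 [-0.0661 -0.0146]
 [ 0.2941  0.1951]
 [-0.2031 -0.4522]
 [-0.6472  0.3977]
 [-0.6262  0.0595]
 [ 0.8714 -0.7239]]
hopper top [ 0.529  -0.2025  0.0614] 0.21521409607089884
hopper scene [ 0.5293 -0.2006  0.0896] 0.42092086033853254
hopper hood [ 0.5266 -0.1971  0.0943] 0.15807440415117113
bar [ 0.5915 -0.175   0.1654] local 0.06430909216043684 0.021535392081983587 [-0.2939 -0.0144 -0.3553  0.1572]
bar [ 0.5952 -0.2229  0.1633] local 0.06431061626615882 -0.026509827516260548 [ 0.0391  0.0019  0.0464 -0.0225]
mat (array([0.4532, 0.2225, 0.0444]), np.float64(0.34431236057300046), array([[-0.0541, -0.1977],
       [ 0.2002, -0.6036],
       [ 0.1669,  0.1734],
       [-0.3158,  0.5867]]))
```

```bash
cat >>h.py <<'E'
D=np.diag([-1.,1,-1])
np.set_printoptions(precision=4,suppress=True)
def ch(yaw,pitch): return (Ro.from_euler('z',yaw)*Ro.from_euler('y',-pitch)).as_matrix()
def row(pos,yaw,pitch=0.,o=None):
    o=o or get_obs(); Rc=Ro.from_rotvec(o['tool_rot']).as_matrix()
    d=Rc.T@(np.array(pos)-o['tool_pos'])*100; w=Ro.from_matrix(Rc.T@ch(yaw,pitch)@D).as_rotvec()
    return np.round(np.r_[d,w],3)
def st():
    o=get_obs();C=Ro.from_rotvec(o['tool_rot']).as_matrix()@D
    print('t',round(o['t'],2),'pos',o['tool_pos'],'F',o['contact_force'],'T',o['wrist_torque'],'op',round(o['opening'],4),'yaw',round(np.arctan2(C[1,0],C[0,0]),4),'pitch',round(np.arcsin(C[2,0]),4))
E
python3 -c "
from h import *
print(row([.466,.2213,.1],-.061).tolist());st()"
```

```text
[-38.306, -27.857, 13.861, -0.002, -0.0, -0.23]
t 0.1 pos [0.179  0.5982 0.2382] F [-0.2296  0.5722 -0.355 ] T [0.0607 0.0219 0.009 ] op 0.0856 yaw -0.2908 pitch -0.0002
```

```bash
python3 -m jog '[[-4,-3,-2,0,0,-0.03,0],[-8,-6,-2,0,0,-0.08,0],[-12,-8.7,-2,0,0,-0.12,0],[-16,-11.6,-1,0,0,-0.16,0],[-20,-14.5,0,0,0,-0.2,0],[-24,-17.4,2,0,0,-0.23,0],[-28,-20.3,4,0,0,-0.23,0],[-32,-23.2,7,0,0,-0.23,0]]' 80
python3 -c "
from h import *
print(row([.466,.2213,.023],-.061).tolist());st()"
```

```text
t: 0.77
tool_pos: [0.3753, 0.3413, 0.2029]
tool_rot: [0.095, 3.139, -0.001]
contact_force: [0.3, 1.4, -0.2]
opening: 0.0856
[-9.762, -11.413, 18.007, -0.001, 0.001, 0.0]
t 0.77 pos [0.3753 0.3413 0.2029] F [ 0.302   1.3654 -0.1745] T [-0.0232 -0.0173  0.0088] op 0.0856 yaw -0.0607 pitch 0.001
```

```bash
python3 -m jog '[[-3,-3,2,0,0,0,0],[-5.5,-6.5,4,0,0,0,0],[-8,-9.5,7,0,0,0,0],[-9.76,-11.41,10,0,0,0,0],[-9.76,-11.41,12,0,0,0,0],[-9.76,-11.41,12,0,0,0,0],[-9.76,-11.41,12,0,0,0,0]]'
python3 - <<'E'
from h import *
import cv2
print(row([.466,.2213,.023],-.061).tolist());st()
a=get_image('top')[:,:,::-1];b=get_image('scene')[:,:,::-1]
r=lambda i,x,y,w,h,k:cv2.resize(i[y:y+h,x:x+w],None,fx=k,fy=k,interpolation=cv2.INTER_CUBIC)
cv2.imwrite('pics/d.png',np.hstack([r(a,205,222,80,100,5),r(b,380,215,80,100,5)]))
E
```

```text
t: 1.35
tool_pos: [0.4643, 0.2202, 0.0807]
tool_rot: [-0.098, -3.136, 0.003]
contact_force: [0.6, 0.2, 0.5]
opening: 0.0855
[-0.193, 0.13, 5.766, -0.002, -0.004, -0.002]
t 1.35 pos [0.4643 0.2202 0.0807] F [0.5965 0.2147 0.4829] T [-0.0015 -0.013  -0.0307] op 0.0855 yaw -0.0626 pitch -0.0044
```

View pics/d.png

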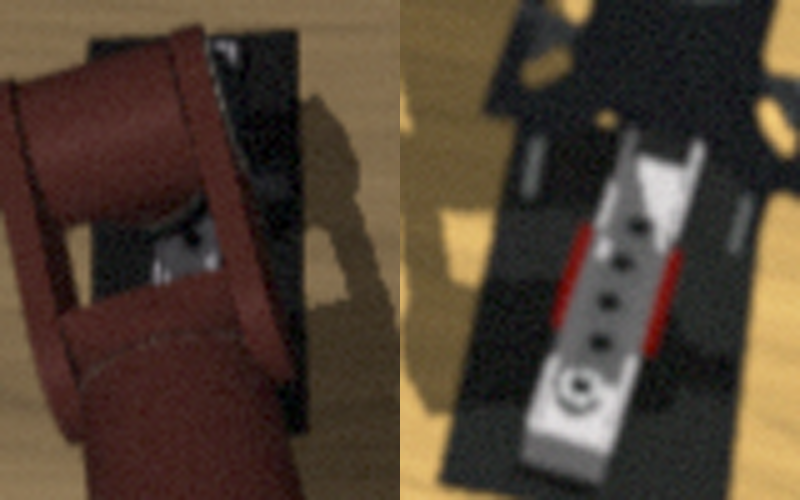

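```bash
python3 -m jog '[[-0.1,0.1,2,0,0,0,0],[-0.2,0.13,4,0,0.004,0,0],[-0.2,0.13,5.3,0,0.004,0,0],[-0.2,0.13,5.75,0,0.004,0,0],[-0.2,0.13,5.75,0,0.004,0,0],[-0.2,0.13,5.75,0,0.004,0,40],[-0.2,0.13,5.75,0,0.004,0,70],[-0.2,0.13,5.75,0,0.004,0,90]]' 80
python3 -c "
from h import *
print(row([.466,.2213,.023],-.061).tolist());st()"
```

```text
t: 2.12
tool_pos: [0.4697, 0.2238, 0.0285]
tool_rot: [0.094, 3.139, 0.002]
contact_force: [-0.6, 0.7, 0.7]
opening: 0.0555
[0.355, -0.277, 0.549, 0.001, 0.001, 0.001]
t 2.12 pos [0.4697 0.2238 0.0285] F [-0.5835  0.677   0.7254] T [-0.019   0.0504  0.0374] op 0.0555 yaw -0.0599 pitch 0.0013
```

```bash
python3 -m jog '[[0.3,-0.25,0.4,0,0,0,90],[0.36,-0.28,0.55,0,0,0,90],[0.36,-0.28,0.55,0,0,0,90]]'
python3 -c "
from h import *
print(row([.466,.2213,.023],-.061).tolist());st()"
```

```text
t: 2.37
tool_pos: [0.4654, 0.221, 0.0227]
tool_rot: [0.094, 3.14, 0.002]
contact_force: [-0.2, 0.2, -0.7]
opening: 0.055
[-0.059, 0.03, -0.034, 0.001, 0.001, 0.001]
t 2.37 pos [0.4654 0.221  0.0227] F [-0.2411  0.1688 -0.6619] T [-0.0109 -0.0456  0.0004] op 0.055 yaw -0.06 pitch 0.0006
```

Good; close on the grips.

```bash
python3 -m jog '[[0,0,0,0,0,0,105],[0,0,0,0,0,0,120],[0,0,0,0,0,0,140],[0,0,0,0,0,0,170],[0,0,0,0,0,0,255],[0,0,0,0,0,0,255],[0,0,0,0,0,0,255]]' 100
python3 -c "
from h import *
st()"
```

```text
t: 2.95
tool_pos: [0.4658, 0.2213, 0.0232]
tool_rot: [0.094, 3.139, 0.002]
contact_force: [-0.7, 0.7, 5.7]
opening: 0.0465
t 2.95 pos [0.4658 0.2213 0.0232] F [-0.6795  0.7228  5.6513] T [ 0.181   0.2186 -0.0868] op 0.0465 yaw -0.0602 pitch 0.0013
```

```bash
python3 -m jog '[[0,0,-0.3,0,0,0,255],[0,0,-1,0,0,0,255],[0,0,-2.5,0,0,0,255],[0,0,-4.5,0,0,0,255],[0,0,-7,0,0,0,255],[0,0,-9.5,0,0,0,255],[0,0,-12,0,0,0,255],[0,0,-14.5,0,0,0,255]]' 100
python3 -c "
from h import *
st()
hx,hy,hw=.529,-.2005,.076
bx,by=hx+.066*np.cos(hw)+.0015*np.sin(hw),hy+.066*np.sin(hw)-.0015
print('bar',bx,by)
"
```

```text
t: 3.62
tool_pos: [0.4646, 0.2205, 0.1684]
tool_rot: [-0.094, -3.14, -0.001]
contact_force: [0.5, 0.1, -4.0]
opening: 0.0469
t 3.62 pos [0.4646 0.2205 0.1684] F [ 0.4537  0.0812 -4.0203] T [ 0.0145 -0.0329  0.0124] op 0.0469 yaw -0.0601 pitch -0.0006
bar 0.5949233740160114 -0.19698882734165282
```

```bash
for i in 1; do python3 -m jog '[[-0.3,-0.4,-0.05,0,0,0,255],[-1.15,-1.43,-0.2,0,0,0,255],[-2.5,-3.1,-0.4,0,0,0,255],[-3.9,-4.8,-0.6,0,0,0,255],[-5.3,-6.5,-0.8,0,0,0,255],[-6.5,-8.1,-1,0,0,0,255],[-7.4,-9.2,-1.2,0,0,0,255],[-7.7,-9.55,-1.2,0,0,0,255]]'; done
python3 -m jog '[[-0.4,-0.5,-0.05,0,0,0,255],[-1.15,-1.43,-0.2,0,0,0,255],[-2.5,-3.1,-0.4,0,0,0,255],[-3.9,-4.8,-0.6,0,0,0,255],[-5.3,-6.5,-0.8,0,0,0,255],[-6.5,-8.1,-1,0,0,0,255],[-7.4,-9.2,-1.2,0,0,0,255],[-7.7,-9.55,-1.2,0,0,0,255]]'
python3 -c "
from h import *
st();print(row([.75,-.181,.215],.076))
"
```

```text
t: 4.28
tool_pos: [0.536, 0.1181, 0.1782]
tool_rot: [-0.098, -3.137, 0.001]
contact_force: [-0.1, 0.9, -2.2]
opening: 0.0467
t: 4.95
tool_pos: [0.608, 0.0163, 0.1902]
tool_rot: [-0.1, -3.137, 0.002]
contact_force: [-0.2, 0.3, -2.5]
opening: 0.0467
t 4.95 pos [0.608  0.0163 0.1902] F [-0.1539  0.3149 -2.464 ] T [-0.0219  0.0498 -0.003 ] op 0.0467 yaw -0.064 pitch -0.0028
[-15.428 -18.788  -2.503  -0.001  -0.003  -0.14 ]
```

```bash
python3 -m jog '[[-0.4,-0.5,-0.05,0,0,0,255],[-1.15,-1.43,-0.2,0,0,-0.02,255],[-2.5,-3.1,-0.4,0,0,-0.04,255],[-3.9,-4.8,-0.6,0,0,-0.07,255],[-5.3,-6.5,-0.8,0,0,-0.1,255],[-6.5,-8.1,-1,0,0,-0.12,255],[-7.4,-9.2,-1.2,0,0,-0.14,255],[-7.7,-9.55,-1.2,0,0,-0.14,255]]'
python3 -c "
from h import *
st();print(row([.75,-.181,.215],.076))
"
```

```text
t: 5.62
tool_pos: [0.6796, -0.085, 0.2021]
tool_rot: [0.119, -3.137, 0.002]
contact_force: [0.5, 1.0, -2.1]
opening: 0.0466
t 5.62 pos [ 0.6796 -0.085   0.2021] F [ 0.4699  0.9547 -2.1191] T [-0.0058  0.0053 -0.0241] op 0.0466 yaw 0.0757 pitch -0.0025
[ -6.292 -10.105  -1.287  -0.001  -0.002  -0.   ]
```

```bash
python3 -m jog '[[-0.3,-0.5,-0.05,0,0,0,255],[-0.9,-1.5,-0.2,0,0,0,255],[-2,-3.3,-0.4,0,0,0,255],[-3.2,-5.1,-0.6,0,0,0,255],[-4.3,-6.9,-0.8,0,0,0,255],[-5.4,-8.6,-1,0,0,0,255],[-6.1,-9.8,-1.2,0,0,0,255],[-6.3,-10.1,-1.3,0,0,0,255]]'
python3 - <<'E'
from h import *
import cv2
st();print(row([.672,-.191,.200],.076))
a=get_image('top')[:,:,::-1];b=get_image('scene')[:,:,::-1]
r=lambda i,x,y,w,h,k:cv2.resize(i[y:y+h,x:x+w],None,fx=k,fy=k,interpolation=cv2.INTER_CUBIC)
cv2.imwrite('pics/e.png',np.hstack([r(a,345,150,80,110,5),r(b,185,190,80,110,5)]))
E
```

```text
t: 6.28
tool_pos: [0.7508, -0.1827, 0.2149]
tool_rot: [0.117, -3.137, 0.004]
contact_force: [-0.7, 0.3, -3.1]
opening: 0.0465
t 6.28 pos [ 0.7508 -0.1827  0.2149] F [-0.6895  0.2769 -3.1284] T [-0.0163  0.0045 -0.035 ] op 0.0465 yaw 0.0744 pitch -0.0023
[ 7.921 -0.238  1.512 -0.002 -0.002 -0.002]
```

View pics/e.png

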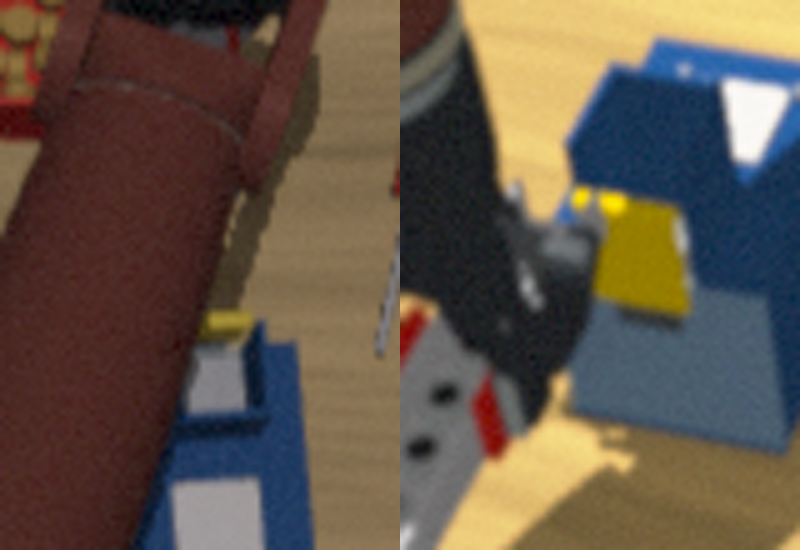

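```bash
python3 -m jog '[[0.3,0,0,0,0,0,255],[1.2,-0.1,0.1,0,0,0,255],[2.6,-0.2,0.4,0,0,0,255],[4.1,-0.24,0.7,0,0,0,255],[5.7,-0.24,1,0,0,0,255],[7,-0.24,1.2,0,0,0,255],[7.8,-0.24,1.4,0,0,0,255],[7.9,-0.24,1.4,0,0,0,255]]'
python3 - <<'E'
from h import *
import cv2
st();print(row([.672,-.191,.200],.076))
a=get_image('top')[:,:,::-1];b=get_image('scene')[:,:,::-1]
r=lambda i,x,y,w,h,k:cv2.resize(i[y:y+h,x:x+w],None,fx=k,fy=k,interpolation=cv2.INTER_CUBIC)
cv2.imwrite('pics/f.png',np.hstack([r(a,355,180,66,90,6),r(b,200,190,66,90,6)]))
E
```

```text
t: 7.05
tool_pos: [0.6698, -0.1885, 0.2006]
tool_rot: [0.119, -3.135, 0.001]
contact_force: [0.3, -0.4, -3.3]
opening: 0.0465
t 7.05 pos [ 0.6698 -0.1885  0.2006] F [ 0.314  -0.3817 -3.3316] T [-0.0042 -0.0184  0.0195] op 0.0465 yaw 0.0756 pitch -0.0043
[-0.202 -0.269  0.062 -0.    -0.004 -0.   ]
```

View pics/f.png

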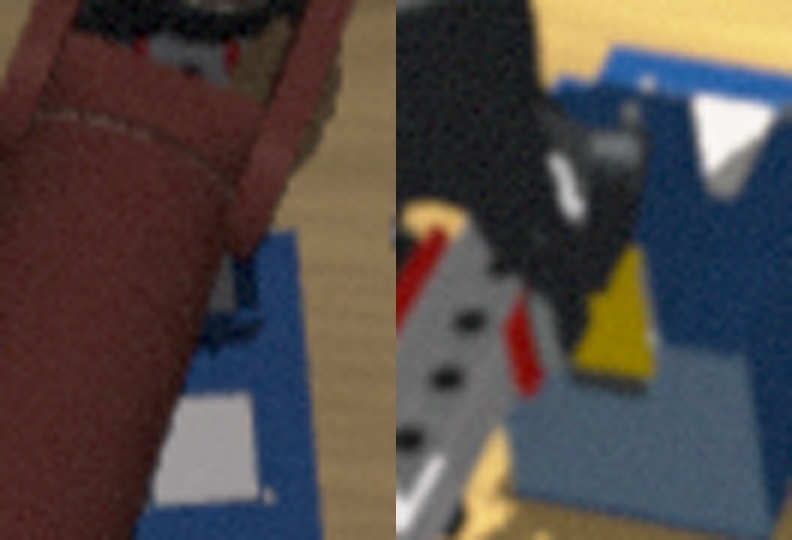

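```bash
python3 - <<'E'
from h import *
import cv2
a=get_image('top')[:,:,::-1].copy()
o=get_obs();tp=o['tool_pos'];C=Ro.from_rotvec(o['tool_rot']).as_matrix()@D
k=10;x0,y0=375,205
im=cv2.resize(a[y0:y0+55,x0:x0+45],None,fx=k,fy=k,interpolation=cv2.INTER_CUBIC)
def dr(P,col):
    q=((proj('top',P)-[x0,y0]+.5)*k).astype(int);print(q.tolist());cv2.polylines(im,[q.reshape(-1,1,2)],False,col,1)
L=lambda x,y,z:tp+C@np.array([x,y,z])
dr([L(.0,-.018,.0168),L(-.1,-.018,.0168),L(-.1,.018,.0168)],(0,255,0))
dr([L(.0,-.018,-.0072),L(-.1,-.018,-.0072),L(-.1,.018,-.0072)],(0,255,255))
hp=(.529,-.2005,.076)
dr(place(hp,[[.0545,-.023,.19],[.0095,-.023,.19],[.0095,.023,.19]]),(255,0,255))
dr(place(hp,[[.06,-.055,.115],[-.095,-.055,.115]]),(255,255,0))
im=cv2.convertScaleAbs(im,alpha=1.6)
cv2.imwrite('pics/g.png',im)
E
```

```text
[[172, -222], [204, 130], [74, 139]]
[[162, -201], [194, 146], [65, 155]]
[[208, 109], [223, 267], [59, 278]]
[[284, 131], [333, 659]]
```

View pics/g.png

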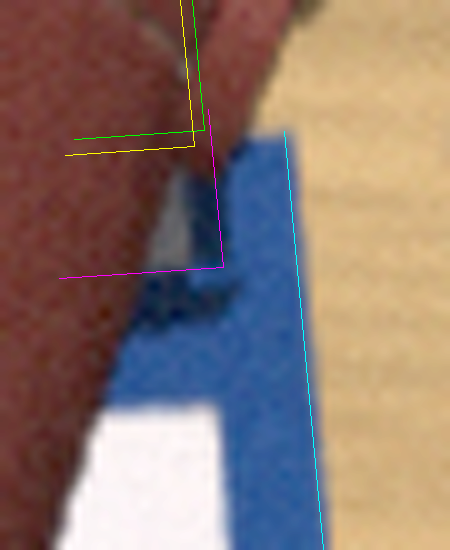

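```bash
python3 -m jog '[[0,0,0.2,0,-0.004,0,255],[0,0,0.6,0,-0.004,0,255],[0,0,1.1,0,-0.004,0,255],[0,0,1.6,0,-0.004,0,255],[0,0,1.9,0,-0.004,0,255],[0,0,2,0,-0.004,0,255],[0,0,2,0,-0.004,0,255],[0,0,2,0,-0.004,0,255]]'
python3 - <<'E'
from h import *
st()
for i in range(3): get_image('top');st()
E
```

```text
t: 7.87
tool_pos: [0.6719, -0.1891, 0.1815]
tool_rot: [-0.119, 3.137, -0.002]
contact_force: [-0.9, 0.4, -3.0]
opening: 0.0465
t 7.87 pos [ 0.6719 -0.1891  0.1815] F [-0.9364  0.4011 -2.976 ] T [ 0.0009  0.0427 -0.0013] op 0.0465 yaw 0.0757 pitch 0.0021
t 7.92 pos [ 0.6721 -0.1891  0.1818] F [ 0.3452 -0.2154 -3.0092] T [-0.0358 -0.0268  0.0034] op 0.0469 yaw 0.0757 pitch 0.0026
t 7.97 pos [ 0.6721 -0.1891  0.182 ] F [-0.5411 -0.2794 -3.4362] T [ 0.008  -0.0186  0.0276] op 0.0465 yaw 0.0757 pitch 0.0028
t 8.02 pos [ 0.6721 -0.1892  0.1821] F [-0.0633 -0.6407 -3.4045] T [0.0085 0.0168 0.0341] op 0.0469 yaw 0.0756 pitch 0.0029
```

```bash
cat >>h.py <<'E'
def avg(n=4):
    P=[];F=[];T=[]
    for i in range(n):
        get_image('top');o=get_obs();P.append(o['tool_pos']);F.append(o['contact_force']);T.append(o['wrist_torque'])
    C=Ro.from_rotvec(o['tool_rot']).as_matrix()@D;T=np.mean(T,0)
    print('t',round(o['t'],2),'pos',np.mean(P,0),'F',np.mean(F,0),'Tchute',C.T@T,'yaw',round(np.arctan2(C[1,0],C[0,0]),4),'pitch',round(np.arcsin(C[2,0]),4),'op',round(o['opening'],4))
E
python3 -m jog '[[0,0,0.15,0,0,0,255],[0,0,0.35,0,0,0,255],[0,0,0.55,0,0,0,255],[0,0,0.7,0,0,0,255],[0,0,0.7,0,0,0,255]]'
python3 -c "from h import *;avg()"
```

```text
t: 8.43
tool_pos: [0.6718, -0.189, 0.1743]
tool_rot: [-0.119, 3.137, -0.001]
contact_force: [0.1, 0.2, -3.4]
opening: 0.0465
t 8.63 pos [ 0.672  -0.1891  0.1748] F [-0.1532 -0.1954 -3.0058] Tchute [0.001  0.0271 0.0141] yaw 0.0757 pitch 0.003 op 0.0468
```

```bash
python3 -m jog '[[0,0,0.1,0,0,0,255],[0,0,0.2,0,0,0,255],[0,0,0.3,0,0,0,255],[0,0,0.3,0,0,0,255]]'
python3 -c "from h import *;avg()"
```

```text
t: 8.97
tool_pos: [0.6724, -0.1892, 0.1724]
tool_rot: [-0.119, 3.136, -0.003]
contact_force: [0.2, -0.0, -0.6]
opening: 0.0469
t 9.17 pos [ 0.6724 -0.1892  0.1726] F [ 0.3042  0.4645 -1.1755] Tchute [ 0.0357  0.1386 -0.0039] yaw 0.0757 pitch 0.0035 op 0.047
```

```bash
python3 -m jog '[[0,0,0.15,0,0,0,255],[0,0,0.3,0,0,0,255],[0,0,0.45,0,0,0,255],[0,0,0.6,0,0,0,255],[0,0,0.6,0,0,0,255]]'
python3 -c "from h import *;avg()"
```

```text
t: 9.58
tool_pos: [0.6725, -0.1892, 0.1666]
tool_rot: [-0.119, 3.136, -0.003]
contact_force: [-0.6, -0.2, 2.6]
opening: 0.0469
t 9.78 pos [ 0.6725 -0.1893  0.167 ] F [-0.4614  0.6427  2.5103] Tchute [ 0.1833  0.5355 -0.0669] yaw 0.0757 pitch 0.0039 op 0.0468
```

```bash
python3 -m jog '[[0.06,0,-0.34,0,-0.044,0,255],[0.14,0,-0.68,0,-0.087,0,255],[0.23,0,-1.01,0,-0.131,0,255],[0.33,0,-1.33,0,-0.175,0,255],[0.33,0,-1.33,0,-0.175,0,255]]'
cat >tip.py <<'E'
from h import *
import sys
# args: target pitch deg, extra press mm
avg(4)
o=get_obs();C=Ro.from_rotvec(o['tool_rot']).as_matrix()@D;p0=np.arcsin(C[2,0])
f=lambda t:np.array([-.0122*np.sin(t)+.078*np.cos(t),.0122*np.cos(t)+.078*np.sin(t)])
R=Ro.from_rotvec(o['tool_rot']).as_matrix()
for t in np.linspace(p0,np.radians(float(sys.argv[1])),int(sys.argv[2])+1)[1:]:
    d=f(t)-f(p0);h=np.array([np.cos(.0757),np.sin(.0757),0])
    w=d[0]*h+np.array([0,0,d[1]]);print(np.round(R.T@w*100,2),round(p0-t,3),'press/mm',np.round(R.T@[0,0,-.1],3))
E
python3 tip.py 18 4
```

```text
t: 10.2
tool_pos: [0.6689, -0.1898, 0.1814]
tool_rot: [-0.111, 2.958, 0.006]
contact_force: [1.0, 1.2, 2.5]
opening: 0.0467
t 10.4 pos [ 0.6691 -0.1897  0.1806] F [-0.8723  0.6903  2.369 ] Tchute [ 0.0495  0.62   -0.0272] yaw 0.0763 pitch 0.1775 op 0.0466
[ 0.05 -0.   -0.27] -0.034 press/mm [0.018 0.    0.098]
[ 0.1  -0.   -0.53] -0.068 press/mm [0.018 0.    0.098]
[ 0.17 -0.   -0.79] -0.103 press/mm [0.018 0.    0.098]
[ 0.24 -0.   -1.05] -0.137 press/mm [0.018 0.    0.098]
```

```bash
python3 -m jog '[[0.05,0,-0.26,0,-0.034,0,255],[0.1,0,-0.51,0,-0.068,0,255],[0.17,0,-0.76,0,-0.103,0,255],[0.25,0,-1.01,0,-0.137,0,255],[0.25,0,-1.01,0,-0.137,0,255]]'
python3 tip.py 25 4
```

```text
t: 10.82
tool_pos: [0.6647, -0.1901, 0.1898]
tool_rot: [-0.107, 2.825, 0.013]
contact_force: [0.1, 0.9, 3.3]
opening: 0.0468
t 11.02 pos [ 0.665  -0.19    0.1896] F [-1.2872  0.2623  2.9864] Tchute [ 0.0531  0.689  -0.017 ] yaw 0.0771 pitch 0.3129 op 0.0463
[ 0.04 -0.   -0.24] -0.031 press/mm [0.031 0.    0.095]
[ 0.09 -0.   -0.48] -0.062 press/mm [0.031 0.    0.095]
[ 0.15 -0.   -0.72] -0.093 press/mm [0.031 0.    0.095]
[ 0.21 -0.   -0.95] -0.123 press/mm [0.031 0.    0.095]
```

```bash
python3 -m jog '[[0.04,0,-0.24,0,-0.031,0,255],[0.09,0,-0.48,0,-0.062,0,255],[0.15,0,-0.72,0,-0.093,0,255],[0.21,0,-0.95,0,-0.123,0,255],[0.21,0,-0.95,0,-0.123,0,255]]'
python3 tip.py 30 3
python3 - <<'E'
from h import *
import cv2
avg(3)
b=get_image('scene')[:,:,::-1]
cv2.imwrite('pics/i.png',cv2.resize(b[180:310,130:270],None,fx=4,fy=4,interpolation=cv2.INTER_CUBIC))
E
```

```text
t: 11.43
tool_pos: [0.6598, -0.1905, 0.1978]
tool_rot: [-0.103, 2.703, 0.019]
contact_force: [-0.2, 0.4, 3.7]
opening: 0.0466
t 11.63 pos [ 0.66   -0.1904  0.1977] F [-2.9202 -0.064   3.5112] Tchute [ 0.0676  0.7987 -0.0132] yaw 0.0777 pitch 0.4349 op 0.0469
[ 0.04 -0.   -0.23] -0.03 press/mm [0.042 0.    0.091]
[ 0.09 -0.   -0.46] -0.059 press/mm [0.042 0.    0.091]
[ 0.14 -0.   -0.69] -0.089 press/mm [0.042 0.    0.091]
t 11.78 pos [ 0.6601 -0.1904  0.1977] F [-2.5218  0.1356  3.9165] Tchute [ 0.0546  0.9406 -0.0074] yaw 0.0778 pitch 0.4351 op 0.0468
```

View pics/i.png

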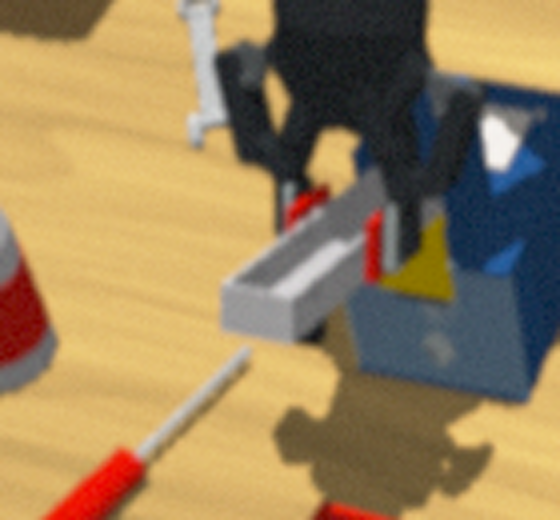

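```bash
python3 -m jog '[[0.04,0,-0.23,0,-0.03,0,255],[0.09,0,-0.46,0,-0.059,0,255],[0.14,0,-0.69,0,-0.089,0,255],[0.14,0,-0.69,0,-0.089,0,255],[0.14,0,-0.69,0,-0.089,0,255],[0.14,0,-0.69,0,-0.089,0,255],[0.14,0,-0.69,0,-0.089,0,255],[0.14,0,-0.69,0,-0.089,0,255]]'
python3 tip.py 35 3
```

```text
t: 12.5
tool_pos: [0.656, -0.1907, 0.2032]
tool_rot: [-0.102, 2.616, 0.024]
contact_force: [-3.0, 1.2, 4.9]
opening: 0.0464
t 12.7 pos [ 0.656  -0.1907  0.2032] F [-3.1201  0.1923  3.7581] Tchute [ 0.0122  0.8995 -0.0161] yaw 0.0781 pitch 0.524 op 0.0468
[ 0.04 -0.   -0.23] -0.029 press/mm [0.05  0.    0.087]
[ 0.08 -0.   -0.45] -0.058 press/mm [0.05  0.    0.087]
[ 0.14 -0.   -0.67] -0.087 press/mm [0.05  0.    0.087]
```

```bash
python3 -m jog '[[0.04,0,-0.23,0,-0.029,0,255],[0.08,0,-0.45,0,-0.058,0,255],[0.14,0,-0.67,0,-0.087,0,255],[0.14,0,-0.67,0,-0.087,0,255],[0.14,0,-0.67,0,-0.087,0,255],[0.14,0,-0.67,0,-0.087,0,255],[0.14,0,-0.67,0,-0.087,0,255]]'
python3 - <<'E'
from h import *
import cv2
avg(4)
b=get_image('scene')[:,:,::-1];a=get_image('top')[:,:,::-1]
r=lambda i,x,y,w,h,k:cv2.resize(i[y:y+h,x:x+w],None,fx=k,fy=k,interpolation=cv2.INTER_CUBIC)
cv2.imwrite('pics/j.png',cv2.convertScaleAbs(np.hstack([r(b,180,205,80,80,6),r(a,360,195,50,80,6)]),alpha=1.5))
E
```

```text
t: 13.28
tool_pos: [0.6515, -0.191, 0.2083]
tool_rot: [-0.099, 2.53, 0.027]
contact_force: [-3.6, 0.2, 4.1]
opening: 0.0467
t 13.48 pos [ 0.6515 -0.191   0.2083] F [-3.8148 -0.3867  4.2396] Tchute [0.0074 1.0113 0.0116] yaw 0.0788 pitch 0.6105 op 0.0468
```

View pics/j.png

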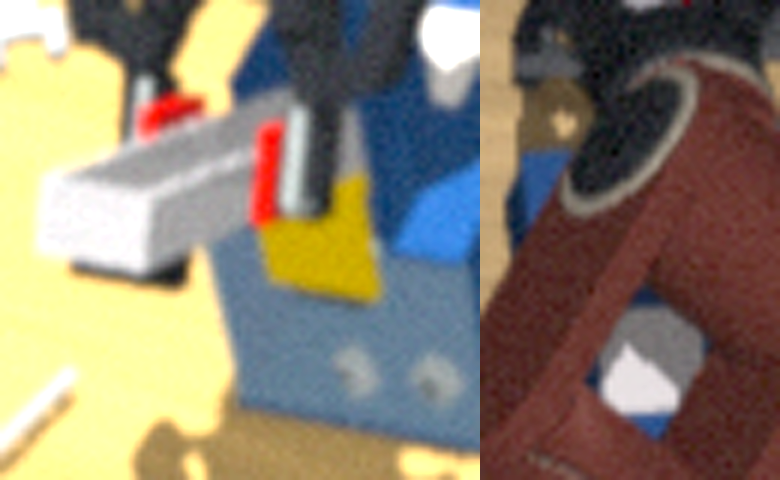

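```bash
python3 -m jog '[[0,0,0,0,0,0,255],[0,0,0,0,0,0,255],[0,0,0,0,0,0,255],[0,0,0,0,0,0,255],[0,0,0,0,0,0,255],[0,0,0,0,0,0,255]]'
python3 - <<'E'
from h import *
import cv2
b=get_image('scene')[:,:,::-1];avg(6)
p=cv2.imread('pics/scene0.png')
d=cv2.convertScaleAbs(b[240:290,205:275].astype(int)-p[240:290,205:275].astype(int),alpha=2)
r=lambda i:cv2.resize(i,None,fx=8,fy=8,interpolation=cv2.INTER_CUBIC)
cv2.imwrite('pics/k.png',r(cv2.convertScaleAbs(b[222:290,210:270],alpha=1.7)))
E
```

```text
t: 14.08
tool_pos: [0.6515, -0.191, 0.2083]
tool_rot: [-0.098, 2.529, 0.027]
contact_force: [-3.4, 0.0, 4.4]
opening: 0.0467
t 14.43 pos [ 0.6515 -0.1911  0.2083] F [-4.2472  0.0894  3.9689] Tchute [-0.0016  0.9808 -0.0205] yaw 0.0786 pitch 0.6107 op 0.0467
```

View pics/k.png

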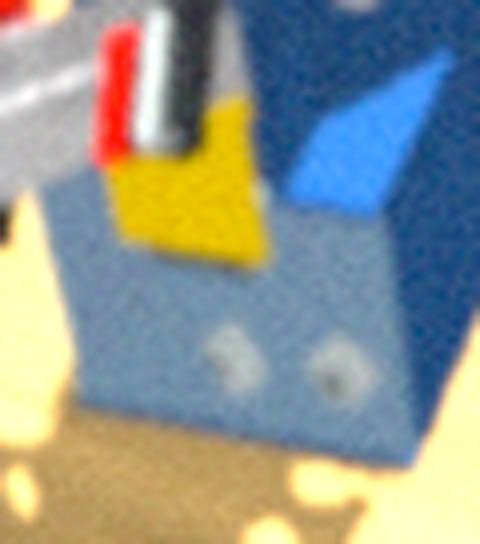

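```bash
python3 -m jog '[[-0.2,0,-0.3,0,0,0,255],[-0.5,0,-0.72,0,0,0,255],[-0.8,0,-1.14,0,0,0,255],[-0.86,0,-1.23,0,0,0,255],[-0.86,0,-1.23,0,0,0,255],[-0.86,0,-1.23,0,0,0,255],[-0.86,0,-1.23,0,0,0,255]]'
python3 -c "from h import *;avg(10)"
```

```text
t: 15.02
tool_pos: [0.6513, -0.1908, 0.2227]
tool_rot: [-0.098, 2.53, 0.028]
contact_force: [0.1, -0.1, -3.0]
opening: 0.0468
t 15.52 pos [ 0.6514 -0.1909  0.223 ] F [ 0.1726  0.1307 -2.3714] Tchute [-0.0007  0.5169  0.0074] yaw 0.0786 pitch 0.6107 op 0.0464
```

```bash
python3 -m jog '[[-1.5,0,0,0,0,0,255],[-3.5,0,0,0,0,0,255],[-5.5,0,0.5,0,0.1,0,255],[-7.5,0,1.5,0,0.22,0,255],[-9,0,2.8,0,0.34,0,255],[-9.6,0,3.4,0,0.46,0,255],[-9.6,0,3.4,0,0.58,0,255],[-9.6,0,3.4,0,0.61,0,255]]'
python3 - <<'E'
from h import *
import cv2
avg(2)
np.save('a.npy',get_image('top'))
print(row([.608,.0163,.20],-.061),row([.466,.2213,.10],-.0605))
E
```

```text
t: 16.18
tool_pos: [0.7519, -0.1826, 0.2495]
tool_rot: [0.123, -3.137, 0.004]
contact_force: [-0.4, 0.4, -3.2]
opening: 0.0473
t 16.28 pos [ 0.7513 -0.1827  0.2491] F [-0.8534 -0.6003 -2.8316] Tchute [-0.0283  0.0209  0.002 ] yaw 0.078 pitch 0.0008 op 0.0465
[12.633 20.991  4.898 -0.002  0.001  0.138] [25.22  42.546 14.839 -0.002  0.001  0.138]
```

```bash
python3 -m jog '[[0.5,1,0,0,0,0,255],[2,3.4,0.5,0,0,0.03,255],[3.9,6.6,1,0,0,0.06,255],[5.9,9.8,1.5,0,0,0.09,255],[7.9,13,2,0,0,0.12,255],[9.8,16.3,2.5,0,0,0.138,255],[11.6,19.3,3,0,0,0.138,255],[12.6,21,3.2,0,0,0.138,255]]'
python3 - <<'E'
from h import *
import cv2
st()
a=get_image('top')[:,:,::-1];p=cv2.imread('pics/top0.png')
for i in (p,a): print(i[211:236,372:402].astype(int).mean(2).round().astype(int)[::2,::2])
r=lambda i:cv2.resize(cv2.convertScaleAbs(i[205:240,365:410],alpha=1.6),None,fx=8,fy=8,interpolation=cv2.INTER_CUBIC)
cv2.imwrite('pics/l.png',np.hstack([r(p),r(a)]))
print(row([.466,.2213,.06],-.0605))
E
```

```text
t: 17.0
tool_pos: [0.6043, 0.0195, 0.2162]
tool_rot: [0.093, 3.139, 0.0]
contact_force: [0.6, -0.3, -1.6]
opening: 0.0467
t 17.0 pos [0.6043 0.0195 0.2162] F [ 0.5711 -0.2953 -1.5836] T [ 0.0353 -0.0319  0.016 ] op 0.0467 yaw -0.0593 pitch 0.0007
[[ 96  94  95  96  97  97 100 101  94  98  95  97 100 100 100]
 [ 98  99 101  98 100 102 107 110 109 107 109 106  94 101 106]
 [109 106 106  80  83  93  90  88  85  84  81  90  45  92 100]
 [109 109 105  39  56  51  45  52  51  52  68  68  32  84  99]
 [ 92  99  70  29  58  67  64  65  70  93 103  39  25  59  60]
 [ 60  54  41  31  71  98 102 101  99 111 103  34  27  53  58]
 [ 54  60  43  32  70 119 121 117 117 119 111  36  29  55  60]
 [ 52  55  54  29  67 119 119 119 119 119 116  29  24  53  51]
 [ 60  60  54  28  64 118 120 119 115 119 116  51  24  55  56]
 [ 59  59  55  21  60 119 120 121 120 119 122  47  21  48  54]
 [ 56  54  52  27  50 115 114 112 107 110 102  61  37  54  55]
 [ 58  50  56  27  42  59  58  53  54  51  49  52  40  38  58]
 [ 55  54  58  31  19  28  29  27  30  26  17  17  20  55  58]]
[[100 101 101 100 102 105 102 104 106 102 105 102 106 107 106]
 [107 106 106 104 103 107 110 114 112 113 113 113 102 107 112]
 [115 117 113  83  90  99  97  94  91  90  88  95  49  94 107]
 [115 114 108  47  60  51  52  50  49  57  70  74  31  88 107]
 [100 104  77  35  62  68  69  69  72 101 109  36  31  58  64]
 [ 64  61  45  34  69  80  82  83 100 102  98  28  28  61  62]
 [ 60  60  50  32  60  67  64  78 111 111 105  36  34  55  61]
 [ 58  58  58  27  64 109 110 116 118 125 119  39  31  58  62]
 [ 55  59  55  36  66 125 126 128 123 124 121  51  31  52  61]
 [ 65  63  57  29  65 123 132  45  82 129 123  52  31  59  62]
 [ 57  60  61  30  53 118 130  55  81 127 112  62  46  53  58]
 [ 60  63  60  32  46  64  65  57  52  54  51  49  44  41  59]
 [ 61  62  56  35  31  26  35  26  28  23  24  30  22  50  60]]
[14.83  19.125 15.646  0.002 -0.001  0.003]
```

```bash
python3 - <<'E'
from h import *
import cv2
a=get_image('top')[:,:,::-1];p=cv2.imread('pics/top0.png');b=get_image('scene')[:,:,::-1]
r=lambda i,x,y,w,h,k:cv2.resize(cv2.convertScaleAbs(i[y:y+h,x:x+w],alpha=1.6),None,fx=k,fy=k,interpolation=cv2.INTER_CUBIC)
A=np.vstack([r(p,370,207,36,36,8),r(a,370,207,36,36,8)])
B=r(b,210,190,84,96,6)
cv2.imwrite('pics/m.png',np.hstack([A,B[:576]]))
E
```

```text
(no output)
```

View pics/m.png

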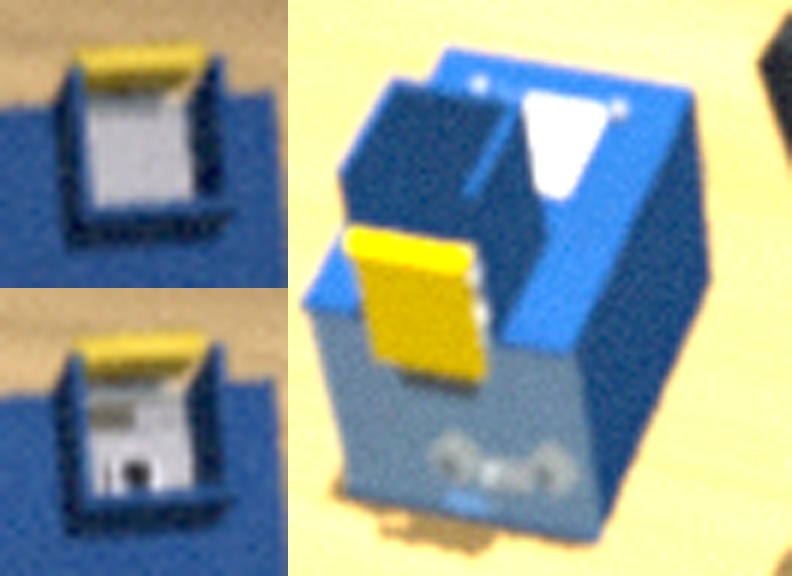

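```bash
python3 -m jog '[[-1,-1.5,0,0,0,0,255],[-3,-4,0,0,0,-0.03,255],[-5.5,-7,0,0,0,-0.06,255],[-8,-10,0,0,0,-0.09,255],[-10.5,-13,0,0,0,-0.12,255],[-13,-16,0,0,0,-0.136,255],[-15,-18.5,0,0,0,-0.136,255],[-15.8,-19.2,0,0,0,-0.136,255]]'
python3 -c "
from h import *
st();print(row([.680,-.1885,.195],.076))"
```

```text
t: 17.82
tool_pos: [0.7541, -0.1905, 0.2174]
tool_rot: [-0.112, 3.135, -0.007]
contact_force: [-0.7, 0.4, -2.3]
opening: 0.0464
t 17.82 pos [ 0.7541 -0.1905  0.2174] F [-0.6566  0.3902 -2.2512] T [0.0551 0.0667 0.0208] op 0.0464 yaw 0.0713 pitch 0.0042
[ 7.387  0.739  2.206 -0.005  0.004 -0.005]
```

```bash
python3 -m jog '[[0.5,0.2,0,0,0,0,255],[2,0.5,0,0,0,0,255],[4,0.7,0.5,-0.005,0.004,-0.005,255],[6,0.74,1.2,-0.005,0.004,-0.005,255],[7,0.74,1.8,-0.005,0.004,-0.005,255],[7.4,0.74,2.2,-0.005,0.004,-0.005,255],[7.4,0.74,2.2,-0.005,0.004,-0.005,255],[7.4,0.74,2.2,-0.005,0.004,-0.005,255]]'
python3 -c "
from h import *
avg(4);print(row([.680,-.1885,.1752],.076))"
```

```text
t: 18.48
tool_pos: [0.6798, -0.1889, 0.1952]
tool_rot: [-0.119, 3.139, 0.001]
contact_force: [0.4, 0.3, -3.1]
opening: 0.0466
t 18.68 pos [ 0.6806 -0.1887  0.1958] F [ 0.1819 -0.01   -2.1492] Tchute [ 0.0121  0.0095 -0.0211] yaw 0.0766 pitch 0.0015 op 0.0466
[ 0.071  0.019  2.061 -0.     0.002  0.001]
```

```bash
python3 -m jog '[[0,0,0.3,0,0,0,255],[0,0,0.8,0,0,0,255],[0,0,1.4,0,0,0,255],[0,0,1.9,0,0,0,255],[0,0,2.15,0,0,0,255],[0,0,2.3,0,0,0,255],[0,0,2.3,0,0,0,255],[0,0,2.3,0,0,0,255]]'
python3 -c "
from h import *
avg(4)"
```

```text
t: 19.35
tool_pos: [0.6808, -0.1886, 0.1732]
tool_rot: [-0.12, 3.138, -0.0]
contact_force: [-0.8, 0.1, -0.7]
opening: 0.0465
t 19.55 pos [ 0.681  -0.1887  0.1735] F [-0.3448  0.0236 -0.5941] Tchute [ 0.0763  0.25   -0.0381] yaw 0.0765 pitch 0.0024 op 0.0467
```

```bash
python3 -m jog '[[0,0,0.2,0,0,0,255],[0,0,0.4,0,0,0,255],[0,0,0.6,0,0,0,255],[0,0,0.68,0,0,0,255],[0,0,0.68,0,0,0,255],[0,0,0.68,0,0,0,255]]'
python3 -c "
from h import *
avg(6)"
```

```text
t: 20.05
tool_pos: [0.6813, -0.1888, 0.1672]
tool_rot: [-0.12, 3.136, -0.001]
contact_force: [-0.7, -0.1, 3.4]
opening: 0.047
t 20.35 pos [ 0.6812 -0.1888  0.167 ] F [0.0511 0.588  3.3359] Tchute [ 0.0588  0.4596 -0.0375] yaw 0.0766 pitch 0.003 op 0.047
```

```bash
python3 -m jog '[[0,0,0.05,0,0,0,255],[0,0,0.1,0,0,0,255],[0,0,0.1,0,0,0,255],[0,0,0.1,0,0,0,255],[0,0,0.1,0,0,0,255],[0,0,0.1,0,0,0,255],[0,0,0.1,0,0,0,255],[0,0,0.1,0,0,0,255]]'
python3 - <<'E'
from h import *
import cv2
avg(6)
p=cv2.imread('pics/scene0.png');b=get_image('scene')[:,:,::-1]
for i in (p,b): print(i[258:276:2,222:262:2].astype(int).mean(2).round().astype(int))
a=get_image('top')[:,:,::-1];print(a[219:236,372:402].astype(int).mean(2).round().astype(int)[::2,::2])
E
```

```text
t: 21.02
tool_pos: [0.6812, -0.1888, 0.1659]
tool_rot: [-0.12, 3.136, -0.001]
contact_force: [0.7, -0.0, 4.6]
opening: 0.0466
t 21.32 pos [ 0.6812 -0.1888  0.1659] F [0.1241 0.2554 3.9105] Tchute [ 0.1097  0.5203 -0.0364] yaw 0.0766 pitch 0.0031 op 0.0464
[[75 76 74 72 81 76 75 76 74 76 75 78 78 76 81 75 77 78 76 47]
 [75 75 72 76 77 76 73 80 76 76 74 77 77 77 73 75 77 75 76 53]
 [76 73 74 75 71 75 72 77 75 75 78 80 78 74 75 80 74 77 78 58]
 [73 73 71 73 77 76 74 76 74 75 80 77 75 73 80 77 75 77 76 66]
 [70 76 78 73 76 75 79 79 77 78 76 76 77 75 78 77 72 80 76 62]
 [78 76 78 77 76 72 72 73 76 75 81 76 73 76 76 74 74 78 81 73]
 [78 78 75 74 74 77 75 82 77 73 74 81 77 80 75 76 77 75 76 70]
 [62 67 61 72 72 74 76 76 79 80 75 75 78 79 76 76 74 74 73 73]
 [92 71 70 69 65 64 70 68 74 74 73 77 76 76 79 78 76 75 76 75]]
[[ 72  97  56  34  32  63  95  92  90  87  90  92  91  90  93  93  87  91
   82  52]
 [ 68  97  76  35  29  83 115 111 100  89  94 101 101  97  86  90  90  89
   88  62]
 [ 63  94  90  36  53 105 116 117 112  99 106  90  82 106  91  91  92  89
   94  61]
 [ 54  88  99  60  82
[... 222 characters left out ...]

  100  79]
 [ 70  86  93  87  90  89  90  91 100 100 106 109 113 116 109  93 109 113
   96  84]
 [ 72  78  80  80  89  89  89  88  91  89  93  92  91  95  94  97 102  97
   88  87]
 [ 83  87  81  78  79  75  79  78  83  84  90  89  90  92  92  89  91  89
   85  87]]
[[49 48 43 46 49 42 42 41 30 32 29 36 30 61 69]
 [51 51 49 49 46 41 46 37 28 38 41 30 32 63 64]
 [46 45 47 45 46 44 42 42 37 48 50 23 24 56 61]
 [52 46 47 47 45 44 39 31 29 54 39 25 32 63 62]
 [43 47 47 45 45 42 44 38 37 55 28 25 29 59 62]
 [47 52 46 42 44 40 41 32 33 33 31 29 30 56 64]
 [49 45 49 47 38 36 38 27 46 41 34 43 44 55 60]
 [47 46 48 46 45 40 39 29 48 37 46 47 44 44 65]
 [44 47 42 50 44 40 36 29 31 29 20 29 24 56 58]]
```

```bash
python3 -m jog '[[0,0,-0.4,0,0,0,255],[0,0,-1.2,0,0,0,255],[-0.5,0,-2.2,0,0,0,255],[-2,0,-3.2,0,0,0,255],[-4,0,-4,0,0,0,255],[-6,0,-4.5,0,0,0,255],[-7,0,-5,0,0,0,255],[-7.2,0,-5,0,0,0,255]]'
python3 -m jog '[[0.5,1,0,0,0,0,255],[2,3.4,0,0,0,0.03,255],[3.9,6.6,0,0,0,0.06,255],[5.9,9.8,0,0,0,0.09,255],[7.9,13,0,0,0,0.12,255],[9.8,16.3,0,0,0,0.138,255],[11.6,19.3,0,0,0,0.138,255],[12.6,21,0,0,0,0.138,255]]'
python3 - <<'E'
from h import *
avg(2)
a=get_image('top')[:,:,::-1];print(a[219:236,372:402].astype(int).mean(2).round().astype(int)[::2,::2])
print(row([.4655,.2213,.06],-.0605))
E
```

```text
t: 22.08
tool_pos: [0.7549, -0.183, 0.2173]
tool_rot: [-0.121, 3.134, -0.002]
contact_force: [-0.7, 0.5, -2.2]
opening: 0.0466
t: 22.75
tool_pos: [0.6094, 0.0198, 0.2154]
tool_rot: [0.092, 3.137, 0.001]
contact_force: [0.9, -0.6, -2.5]
opening: 0.0462
t 22.85 pos [0.6091 0.0208 0.2155] F [-0.1785  1.1097 -2.8841] Tchute [ 0.0389  0.0105 -0.0042] yaw -0.0571 pitch 0.0036 op 0.0462
[[103 100  80  29  59  72  68  68  73  99 110  34  34  63  63]
 [ 64  63  46  23  75 105 109 108 106 117 111  30  32  58  63]
 [ 61  62  43  31  77 127 127 128 123 128 118  35  30  60  60]
 [ 61  60  56  33  74 126 126 127 121 127 118  37  26  58  63]
 [ 60  60  57  32  67 125 126 128 124 129 123  46  24  59  62]
 [ 63  64  58  30  65 125 129 127 124 125 126  50  26  57  59]
 [ 61  59  59  26  53 123 121 119 113 114 111  63  42  53  61]
 [ 59  62  57  31  42  63  61  56  53  53  53  49  51  44  59]
 [ 59  63  58  26  28  30  24  25  24  26  30  30  23  54  62]]
[15.798 19.443 15.494 -0.001  0.005  0.002]
```

```bash
python3 -m jog '[[1,1.2,0.5,0,0,0,255],[3,3.7,1.5,0,0,0,255],[5.5,6.8,3,0,0,0,255],[8,9.9,5,0,0,0,255],[10.5,13,7,0,0,0,255],[13,16,8.5,0,0,0,255],[15,18.5,9.8,0,0,0,255],[15.8,19.4,10.5,0,0,0,255]]'
python3 -m jog '[[0,0,0,0,0,0,255],[0,0,0,0,0,0,255],[0,0,0,0,0,0,255]]'
python3 - <<'E'
from h import *
avg(3)
print(row([.4655,.2213,.030],-.0605))
E
```

```text
t: 23.57
tool_pos: [0.461, 0.2227, 0.1069]
tool_rot: [-0.088, -3.14, 0.002]
contact_force: [-0.9, -0.1, -4.0]
opening: 0.047
t: 23.82
tool_pos: [0.4622, 0.2219, 0.1076]
tool_rot: [0.09, 3.139, -0.002]
contact_force: [-0.1, 0.0, -1.8]
opening: 0.0465
t 23.97 pos [0.4628 0.2218 0.1081] F [-0.1387 -0.0886 -2.3438] Tchute [ 0.0162  0.0331 -0.0418] yaw -0.0583 pitch 0.0017 op 0.0466
[-0.258 -0.036  7.815 -0.001  0.002  0.002]
```

```bash
python3 -m jog '[[-0.1,0,0.8,0,0,0,255],[-0.25,-0.03,2.3,0,0,0,255],[-0.25,-0.03,4,0,0,0,255],[-0.25,-0.03,5.7,0,0,0,255],[-0.25,-0.03,7,0,0,0,255],[-0.25,-0.03,7.6,0,0,0,255],[-0.25,-0.03,7.8,0,0,0,255],[-0.25,-0.03,7.8,0,0,0,255]]'
python3 - <<'E'
from h import *
avg(3)
print(row([.4655,.2213,.0236],-.0605))
E
```

```text
t: 24.63
tool_pos: [0.4656, 0.221, 0.0299]
tool_rot: [0.093, 3.139, -0.001]
contact_force: [-0.1, 0.8, -2.7]
opening: 0.0465
t 24.78 pos [0.4663 0.2214 0.031 ] F [ 0.3391  0.3883 -2.2392] Tchute [0.0118 0.0057 0.0181] yaw -0.0585 pitch 0.0038 op 0.0467
[ 0.1   -0.034  0.772  0.     0.004  0.002]
```

```bash
python3 -m jog '[[0,0,0.25,0,0,0,255],[0,0,0.5,0,0.002,0,255],[0,0,0.65,0,0.002,0,255],[0,0,0.75,0,0.002,0,255],[0,0,0.75,0,0.002,0,255]]'
python3 - <<'E'
from h import *
avg(3)
E
```

```text
t: 25.2
tool_pos: [0.4662, 0.2215, 0.0235]
tool_rot: [0.092, 3.139, -0.0]
contact_force: [-0.5, 0.2, -2.8]
opening: 0.0468
t 25.35 pos [0.4664 0.2216 0.0237] F [-0.1192 -0.5183 -2.7093] Tchute [-0.0062 -0.0057 -0.0196] yaw -0.0585 pitch 0.0018 op 0.0464
```

Not yet touching; a bit lower.

```bash
python3 -m jog '[[0,0,0.06,0,0,0,255],[0,0,0.12,0,0,0,255],[0,0,0.12,0,0,0,255]]'
python3 - <<'E'
from h import *
avg(3)
E
```

```text
t: 25.6
tool_pos: [0.4667, 0.2217, 0.0232]
tool_rot: [0.092, 3.138, 0.0]
contact_force: [-1.5, -1.3, 3.8]
opening: 0.0469
t 25.75 pos [0.4667 0.2217 0.0232] F [-2.5395 -1.3015  3.926 ] Tchute [-0.1314  0.4948  0.0265] yaw -0.0584 pitch 0.002 op 0.0464
```

```bash
python3 -m jog '[[0,0,0,0,0,0,110],[0,0,0,0,0,0,90],[0,0,0,0,0,0,60],[0,0,0,0,0,0,20],[0,0,0,0,0,0,0],[0,0,0,0,0,0,0],[0,0,0,0,0,0,0],[0,0,0,0,0,0,0]]' 20
python3 -c "
from h import *
st()"
```

```text
t: 26.42
tool_pos: [0.4667, 0.2217, 0.0232]
tool_rot: [0.092, 3.138, 0.0]
contact_force: [0.6, -0.1, -0.5]
opening: 0.0855
t 26.42 pos [0.4667 0.2217 0.0232] F [ 0.6191 -0.1244 -0.5211] T [-0.0305  0.0233 -0.0021] op 0.0855 yaw -0.0584 pitch 0.0021
```

Released, fingers free. Rise straight up, then away, and check the bench numerically.

```bash
python3 -m jog '[[0,0,-1,0,0,0,0],[0,0,-3,0,0,0,0],[0,0,-6,0,0,0,0],[0,0,-10,0,0,0,0],[0,0,-14,0,0,0,0],[0,0,-18,0,0,0,0],[0,0,-20,0,0,0,0],[0,0,-20,0,0,0,0]]'
python3 -m jog '[[2,2,0,0,0,0,0],[5,5,0,0,0,0,0],[8,8,0,0,0,0,0],[11,11,0,0,0,0,0],[14,14,0,0,0,0,0],[17,17,0,0,0,0,0],[20,20,0,0,0,0,0],[22,22,0,0,0,0,0]]'
python3 -m jog '[[0,3,0,0,0,0,0],[0,6,0,0,0,0,0],[0,9,0,0,0,0,0],[0,12,0,0,0,0,0],[0,13,0,0,0,0,0],[0,13,0,0,0,0,0]]'
python3 - <<'E'
from h import *
import cv2
st()
for n in('top','scene'):
    a=get_image(n)[:,:,::-1].copy();cv2.imwrite(f'pics/{n}_end.png',a);p=cv2.imread(f'pics/{n}0.png')
    d=cv2.GaussianBlur(cv2.absdiff(a,p),(3,3),0).max(2)>45
    k,l,s,c=cv2.connectedComponentsWithStats(d.astype(np.uint8))
    print(n,[(s[i][:5].tolist()) for i in range(1,k) if s[i][4]>6])
a=cv2.imread('pics/top_end.png');p=cv2.imread('pics/top0.png')
# red grips centroids & bright chute outline, in crop
for i in(p,a):
    c=i[222:317,215:275].astype(int);red=(c[:,:,2]-c[:,:,1]>60);y,x=np.nonzero(red)
    w=(c.min(2)>95).astype(np.uint8);m=cv2.minAreaRect(np.argwhere(cv2.morphologyEx((c.min(2)>70).astype(np.uint8),cv2.MORPH_OPEN,np.ones((3,3))))[:,::-1].astype(np.float32))
    print('red',x.mean()+215,y.mean()+222,len(x),'chute rect',m)
E
```

```text
t: 27.08
tool_pos: [0.4695, 0.2227, 0.2316]
tool_rot: [0.091, 3.126, 0.007]
contact_force: [0.2, 0.4, 0.3]
opening: 0.0853
t: 27.75
tool_pos: [0.2601, 0.4565, 0.2291]
tool_rot: [0.089, 3.127, 0.007]
contact_force: [1.1, -0.1, -0.7]
opening: 0.0854
t: 28.25
tool_pos: [0.267, 0.5875, 0.2286]
tool_rot: [0.087, 3.128, 0.005]
contact_force: [-0.0, -0.5, 0.7]
opening: 0.0854
t 28.25 pos [0.267  0.5875 0.2286] F [-0.0017 -0.5225  0.6526] T [-0.0115  0.0278 -0.0449] op 0.0854 yaw -0.0555 pitch 0.0127
top [[245, 243, 3, 3, 7], [243, 251, 4, 4, 11], [243, 260, 3, 3, 9], [242, 268, 4, 4, 11], [241, 277, 3, 3, 7], [52, 301, 22, 12, 107], [125, 305, 3, 26, 52], [150, 309, 142, 89, 1966], [65, 314, 37, 19, 240], [142, 316, 2, 9, 11], [54, 324, 23, 21, 281], [106, 325, 4, 5, 15], [73, 334, 13, 10, 61], [92, 335, 15, 12, 94], [37, 337, 14, 7, 55], [140, 337, 21, 11, 120], [18, 338, 7, 6, 20], [58, 347, 5, 3, 12], [145, 346, 22, 15, 149], [79, 348, 20, 10, 107], [128, 348, 20, 16, 161], [57, 350, 20, 12, 134], [5, 358, 214, 122, 5466], [89, 358, 197, 106, 2824], [158, 363, 123, 71, 1674], [137, 364, 
[... 369 characters left out ...]
69, 7, 2, 14], [373, 79, 10, 19, 35], [370, 81, 9, 32, 88], [601, 100, 39, 39, 580], [406, 130, 29, 24, 257], [595, 135, 45, 46, 1174], [411, 156, 155, 82, 1681], [389, 164, 7, 6, 18], [395, 172, 150, 98, 1872], [606, 178, 34, 9, 131], [608, 190, 32, 25, 383], [575, 200, 6, 22, 99], [599, 200, 7, 23, 90], [568, 220, 3, 23, 35], [523, 222, 33, 25, 314], [560, 250, 1, 10, 10], [552, 252, 8, 24, 125], [411, 259, 20, 40, 241]]
red 242.6851851851852 262.5 54 chute rect ((29.500003814697266, 46.99999237060547), (93.99998474121094, 58.99999237060547), 90.0)
red 243.14285714285714 262.14285714285717 56 chute rect ((29.500003814697266, 46.99999237060547), (93.99998474121094, 58.99999237060547), 90.0)
```

```bash
python3 -c "
from station import *
print(finish_job())"
```

```text
the job is handed in; nothing more can be done
None
```

The five nuts are in the hopper, as far as I can tell, and the empty chute is back upright on its mat with the hand clear. I handed in at about 28 s of the 64 s.

**What I did:** I picked the chute up level and felt the bar's top at about 165 mm. I then leaned on it with 5.6–6.6 N while tipping to 35°. The nut-weight drop of about 0.8 N at the wrist showed that the chute had emptied.

**What went wrong on the way:** After I lifted off, the top camera showed at least one nut, probably two, still on the shut shutter. I don't know why they stayed there. I went back and pressed the bar again with the empty chute held level, at about 6.3 N for roughly a second.

**Last checks:**
- **Inlet:** the well looks the same as at the start in the top camera, with no nuts on the shutter.
- **Hopper:** more nut-coloured area showed through the clear wall after the second press, but I never counted five nuts there. The count rests on the weight drop, the clear well and the empty chute.
- **Bench:** the top-camera difference shows only the five nuts gone, plus the arm and its shadow. The chute's grips are within half a pixel of where they began.
- **Failed check:** my outline fit of the chute for its final position gave no usable result, so I relied on the grips and the difference image.

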